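# Roll a bar home in the drill jig and lock it

### The arm

A 6-joint arm with a two-finger parallel gripper is mounted at the origin on the work surface. World frame = base frame: x ahead of the robot, y to its left, z up, the work surface at z = 0. Lengths are in m, angles in rad, forces in N, time in s.
With the tool pointing down it reaches from about 0.25 to 0.725 m from the base axis. Payload 4 kg.
Tool frame: the origin (TCP) lies on the centre line of the jaws, within the pads' length; the fingertips stand 25 mm ahead of it and the grasp point (between the pads) lies 6 mm ahead of it; z points along the fingers, x is the direction in which the jaws open and shut, and the axes are right-handed (so a half turn about z gives the same grasp; the last joint's range is limited). The gripper opens to 85 mm and grips with 20 to 120 N. Pads are 22 mm wide; open, the fingers measure 114 mm over their backs; the gripper's body (76 mm by 85 mm) begins 54 mm behind the grasp point. The pads swing forward as they close: fully open they stand 13 mm farther back than shut.
Start: joints at [1.238, 0.241, 0.005, 1.335, 0, 1.571], TCP at [0.163, 0.473, 0.256] pointing down, gripper open.
Joint ranges: [-2.72, 2.72], [-1.05, 1.87], [-1.09, 1.28], [-1.99, 2.15], [-1.42, 1.44], [-3.14, 3.14]. Speed limits (rad/s): [2.79, 2.79, 3.14, 3.14, 3.14, 3.14].

### API

Orientations are given as a unit quaternion [x, y, z, w].
In Python, from workcell import bot, imaging, order gives the robot as it stands.
- The arm moves only by the tool carry_out, never from a script. Its argument "moves" is a list of rows, each a list of 5 numbers: the shift along the tool's x, y, z scaled (see below), then the turn about the tool's z scaled (see below), then the opening, from -1 (shut) to 1 (fully open). In form: [[tx, ty, tz, roll, hand], ...]. A call has 1 to 20 rows; each row is the pose to reach, as a shift and turn from the pose commanded when the call began, along the tool's axes at that moment; what a row does not reach only later rows make up. The controller multiplies each number of a shift by 0.1 m and each number of a turn by 90 degrees. A row lasts 1/10 s, in which the tool goes at most 50 mm and 8.59 degrees, less where a joint would pass 70% of its speed; a pose out of reach is approached as far as the arm can. A call with a number of a shift or a turn outside -1 to 1 is refused whole. A call with a gripper value outside its range is refused whole. The fingers move at their own pace and stop on an object; the grip force is fixed at half the most. Time passes only in rows, so rows that repeat a pose let the fingers close. It gives the time, the measured TCP pose, the force and the opening at its end, in the units of the state.
- bot.get_obs(): the state, without advancing time (a new reading comes with each control period).
- imaging.camera(name): name is "scene" or "top" or "wrist"; returns the picture (480x640x3 uint8, red, green, blue); there is no depth.
- imaging.camera_model(name): a dict with "fovy" (degrees; the focal length in pixels is half the picture's height over the tangent of half this angle, whatever the lens; pixels are square), "cx", "cy" (the principal point, pixels), "eye" and "rotation" of the camera in the world. Camera axes: x right, y up, looking along -z (the intrinsics and any distortion apply to the point x, -y, -z); pixel columns grow to the right and rows downward; lengths in m; the calibration is good to about 2 mm. A picture is of the moment at which its call begins: read the wrist's pose just before it. camera_model takes no time and is no camera call; for the wrist camera it gives the pose at the moment of the call.
- order.job_done(): hands the job in, once; it reports no verdict.
The state is a dict: "clock": time; "joint_pos": joint angles; "joint_vel": joint speeds; "tau": joint torques, N m; "eef_pos": TCP position; "tool_rot": TCP orientation; "ft_force": force on the tool from outside, world axes, zero at the start; "ft_torque": the same for the moment, N m; "grip_width": finger opening in m.
Only numpy, scipy, OpenCV 4.12 (cv2) and the standard library are available. Lean on these libraries where they do the work, as an engineer would, in place of code of your own. Each camera call takes 0.05 s, during which the arm holds its last target.

### The job

On the drill jig, roll the loose aluminium bar slowly along the cork bed by pushing its side, without ever lifting it, until it lies straight against the steel pad of the green stop, and press it there lightly for a moment, with about 8 newtons; pressing or bumping the stop with 15 newtons or more spoils its setting. Then push the small keeper by its upright tab all the way in behind the bar so that it cannot roll back, and leave the jar, tray and screwdriver as they are.

Things in the scene. Friction and masses are not known exactly. Their poses are not given: they have to be found in the camera images.
- bar: Loose plain aluminium round bar, diameter 32 mm, length 118 mm, 0.2 to 0.35 kg, lying across the jig's bed; origin at its centre. Its y axis is its long axis; x and z turn as it rolls. It rolls easily with a little drag, is slippery, and lies between two low side fences (14 mm above the bed, 120 mm apart) that keep it nearly straight.
- mark (a point): Point fixed on the jig near its stop end: on its centre line, at the bar's axis height, 16 mm above the cork bed (bed 20 mm above the table). x: rolling direction, towards the stop; y: across the jig; z: up. The stop's pad stands 0 to 12 mm beyond it. Jig: fixed dark steel board from x = -270 to +70 mm, 170 mm wide, cork bed from x = -265 to +25 mm.
- stop: Stop: green block fixed on the jig (origin in its front face, 28 mm beyond the mark; axes as the mark's), with a flat bright steel pad, 110 mm wide and 34 mm high, standing out before it on two spindles by an amount that differs each time (face 0 to 12 mm beyond the mark) and is not measured. The pad is sprung and damped: about 6 N per mm, at most 8 mm.
- keeper_tab (a point): Middle of the keeper's green upright tab, at the jig's -y side; 16 mm along x, 10 mm along y, top 12 mm above, foot 22 mm below on a flat steel tongue 10 mm wide whose tip is 34 mm from here to +y, tail 18 mm to -y. Pushed to +y, the tongue slides over the fence and behind the bar (its face is 36 mm before the mark); a bar that has not gone home blocks it. Axes as the mark's.
- keeper (a joint): How far the keeper has been pushed in, m: 0 = fully out, 0.032 = fully in (a hard end). It slides against about 3 N of friction and stays where it is left.
- jar: Amber glass jar with black cap, 52 mm diameter, 70 mm high, standing on the table beyond the stop end of the jig; origin at the centre of its underside.
- tray: Small open wooden tray, 90 by 130 by 35 mm high, on the table off the other end of the jig; origin at the centre of its underside.
- driver: Screwdriver with wooden handle lying on the table beside the jig, on the keeper's side; origin under its middle, x along it.
Mind the look-alikes: they are no part of the job. Several things have the shape of the bar; the one meant has the colours described above.

How it is judged:
On the way, in this order (a step that is already met when the one before it is completed fails the run):
1. the bar is rolling along the bed, turning and not skidding (angular speed of bar above 0.25 rad/s and distance of bar from where it was at the start of the episode above 0.015 m and z of bar in the frame of mark below 0.004 m), for 0.1 s.
2. the bar lies straight against the stop and presses on it with more than 4 N for 0.2 s (contact force between bar and stop above 4 N and x of bar in the frame of mark between -0.0215 and 0.001 m and z of bar in the frame of mark between -0.004 and 0.004 m and angle between the y axis of bar and the y axis of mark, either way round below 0.1 rad), for 0.2 s.
3. the keeper is fully in behind the bar (value of joint keeper above 0.0285 m and x of bar in the frame of mark between -0.0215 and 0.001 m and z of bar in the frame of mark between -0.004 and 0.004 m and angle between the y axis of bar and the y axis of mark, either way round below 0.1 rad), for 0.2 s.
At the end, for the whole second after the job is handed in: The bar lies at rest and flat on the bed between keeper and stop, its centre between 21.5 mm before the mark and 1 mm beyond it, straight within 0.1 rad; the keeper is in to within 3.5 mm of its end (all of step 3 and linear speed of bar below 0.01 m/s); the robot touches nothing.
It fails at once if the bar presses on the stop with over 15 N (contact force between bar and stop above 15 N).
It fails at once if the bar is lifted more than 10 mm off the bed (z of bar in the frame of mark above 0.01 m).
It fails at once if the bar runs faster than 0.25 m/s (linear speed of bar above 0.25 m/s).
It fails at once if the jar, tray or screwdriver is moved more than 20 mm (distance of any of jar, tray, driver from where it was at the start of the episode above 0.02 m).
It also fails if it takes over 67 s, if anything falls off the work surface, if the arm or the gripper's body presses on something with over 40 N, if the wrist force passes 120 N, or if a joint passes its speed limit or range.

## Working session

There is one attempt and no reset: what is moved stays moved. The work goes in short steps, Python scripts to look and compute and a tool call to move; the robot and the scene stay as the last step left them, time stands still between calls to the robot, and variables do not carry over. Pictures are saved under pics/ and viewed, and the job is handed in when it is done.

Besides the shell and the picture viewer there is one more tool, called after "Call:" as name(argument=value, ...) on one line, values as JSON. carry_out: Moves the arm, as the interface text tells. Its arguments: {"type":"object","properties":{"moves":{"type":"array","items":{"type":"array","items":{"type":"number","minimum":-1,"maximum":1}}}},"required":["moves"]}

```bash
mkdir -p pics; ls; python3 - <<'E'
from workcell import bot, imaging, order
import cv2
print(bot.get_obs())
for n in ["scene","top"]:
    m=imaging.camera_model(n);print(n,m)
    cv2.imwrite(f"pics/{n}0.png",imaging.camera(n)[:,:,::-1])
E
```

```text
pics
{'clock': 0.0, 'joint_pos': array([ 1.23800181e+00,  2.41384115e-01,  3.74167289e-03,  1.33516627e+00,
       -2.45011006e-06,  1.57077881e+00]), 'joint_vel': array([-1.32176785e-03, -1.18731404e-03, -2.46841630e-04,  1.09811912e-05,
        1.92964417e-04,  1.04834280e-04]), 'tau': array([-1.83311764e-03, -3.72320473e+01,  2.52406830e+01,  1.70802284e-02,
       -3.50825949e-04, -4.99912559e-06]), 'eef_pos': array([0.16316056, 0.4720374 , 0.25543395]), 'tool_rot': array([ 8.14453063e-01,  5.80228572e-01, -8.18796998e-04,  5.84805753e-04]), 'ft_force': array([ 0.24970419,  0.39329723, -0.38322771]), 'ft_torque': array([ 0.00154312, -0.03571534, -0.03680498]), 'grip_width': 0.08534707301409415}
scene {'fovy': 53.615133906954334, 'cx': 318.21064805211324, 'cy': 248.11774386112018, 'eye': array([1.03209257, 0.05443198, 0.78946579]), 'rotation': array([0.18680597, 0.21301293, 0.73393284, 0.61730998])}
top {'fovy': 53.03756326684544, 'cx': 321.0544731347249, 'cy': 241.85754654905577, 'eye': array([0.41821245, 0.00849884, 1.06194943]), 'rotation': array([-0.04313573,  0.05828811,  0.71062718, -0.69982199])}
```

View pics/scene0.png

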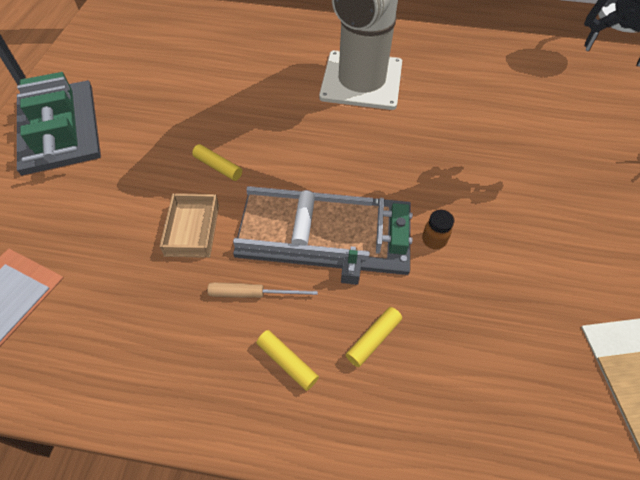

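View pics/top0.png

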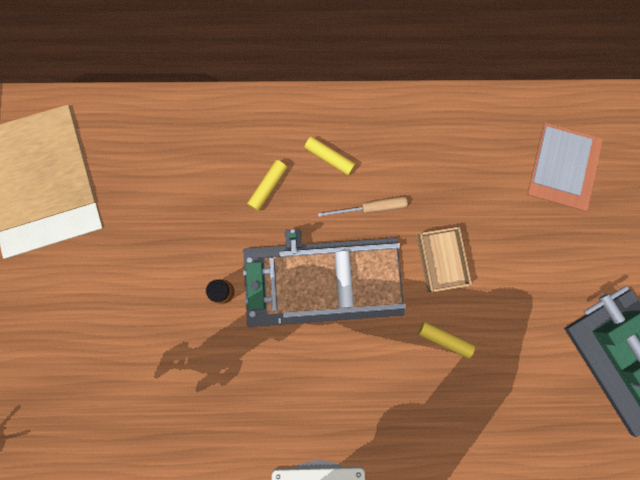

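The jig lies at about (325,282) in top, with the stop end on the left, the bar at (344,278) and the keeper tab at (292,235). The top view's left side is world +y.

```bash
cat > h.py <<'E'
from workcell import bot, imaging, order
import cv2, numpy as np
from scipy.spatial.transform import Rotation as R
def cam(n):
    m=imaging.camera_model(n); f=240/np.tan(np.radians(m["fovy"])/2)
    return m,f,R.from_quat(m["rotation"]).as_matrix()
def pix2w(c,u,v,z):
    m,f,Rm=c
    d=Rm@np.array([(u-m["cx"])/f,-(v-m["cy"])/f,-1.])
    return m["eye"]+d*(z-m["eye"][2])/d[2]
def w2pix(c,p):
    m,f,Rm=c
    q=Rm.T@(np.asarray(p)-m["eye"])
    return np.array([m["cx"]+f*q[0]/-q[2], m["cy"]-f*q[1]/-q[2]])
def crop(img,x0,y0,w,h,s,name):
    cv2.imwrite(name,cv2.resize(img[y0:y0+h,x0:x0+w,::-1],None,fx=s,fy=s,interpolation=cv2.INTER_CUBIC))
E
python3 - <<'E'
import cv2
im=cv2.imread("pics/top0.png");c=im[220:340,235:415]
cv2.imwrite("pics/topc.png",cv2.resize(c,None,fx=4.4,fy=4.4,interpolation=cv2.INTER_CUBIC))
im=cv2.imread("pics/scene0.png");c=im[175:295,225:425]
cv2.imwrite("pics/scenec.png",cv2.resize(c,None,fx=4,fy=4,interpolation=cv2.INTER_CUBIC))
from h import *
print(cam("top"))
E
```

```text
({'fovy': 53.03756326684544, 'cx': 321.0544731347249, 'cy': 241.85754654905577, 'eye': array([0.41821245, 0.00849884, 1.06194943]), 'rotation': array([-0.04313573,  0.05828811,  0.71062718, -0.69982199])}, np.float64(480.97063495113906), array([[-0.01677699,  0.98959645, -0.14288945],
       [-0.99965365, -0.01370337,  0.02246757],
       [ 0.02027576,  0.1432169 ,  0.98948361]]))
```

View pics/topc.png

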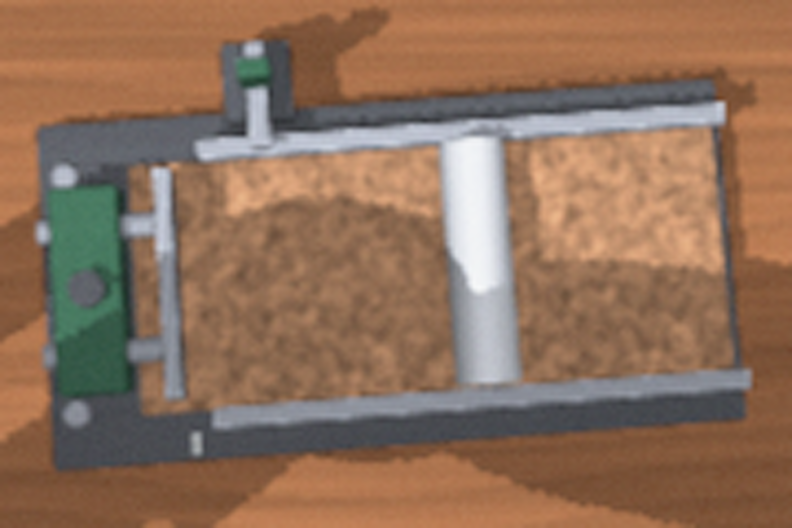

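View pics/scenec.png

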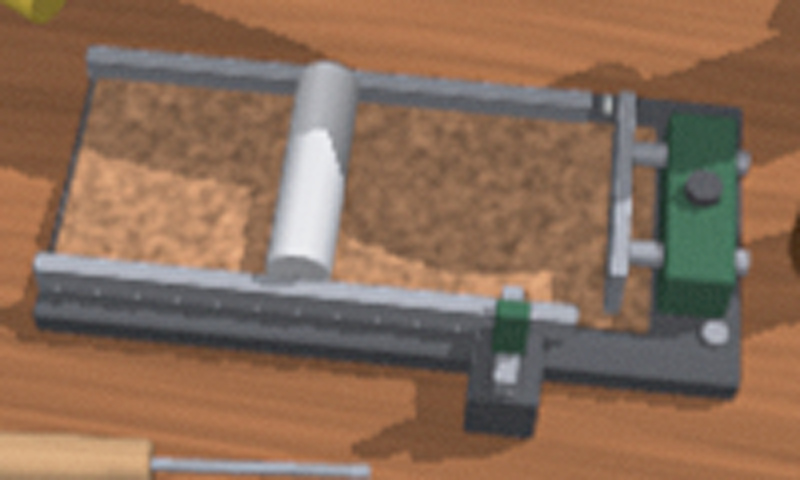

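```bash
cat > fit.py <<'E'
from h import *
from scipy.optimize import least_squares
T=lambda u,v:(235+u/4.4,220+v/4.4); S=lambda u,v:(225+u/4,175+v/4)
zb=-.018
obs=[("top",T(38,130),(.07,-.085,zb)),("top",T(55,468),(.07,.085,zb)),("top",T(715,82),(-.27,-.085,zb)),("top",T(745,417),(-.27,.085,zb)),
("top",T(130,167),(.025,-.06,-.016)),("top",T(145,412),(.025,.06,-.016)),
("scene",S(740,108),(.07,.085,zb)),("scene",S(738,383),(.07,-.085,zb)),("scene",S(36,320),(-.27,-.085,zb))]
C={n:cam(n) for n in("top","scene")}
def w(p,q):
    c,s=np.cos(p[2]),np.sin(p[2]); return np.array([p[0]+c*q[0]-s*q[1],p[1]+s*q[0]+c*q[1],.036+q[2]])
def res(p): return np.concatenate([w2pix(C[n],w(p,q))-uv for n,uv,q in obs])
r=least_squares(res,[.4,.1,1.5],loss='soft_l1')
print(r.x,np.degrees(r.x[2])); print(res(r.x).reshape(-1,2).round(1))
p=r.x
def inv(X):
    c,s=np.cos(p[2]),np.sin(p[2]);d=X[:2]-p[:2];return np.array([c*d[0]+s*d[1],-s*d[0]+c*d[1]])*1000
for nm,n,uv,z in [("tab top","top",T(254,62),.070),("tab","scene",S(513,303),.07),("bar a","top",T(473,137),.052),("bar b","top",T(490,382),.052),("pad topL","top",T(160,168),.06),("pad b","top",T(176,398),.06),("bar sc1","scene",S(328,64),.052),
("jar","top",(218,291),.07),("jar s","scene",(441,220),.07),("tray","top",(421,234),.035),("traya","top",(470,290),.035),("drv tip","top",(320,214),.005),("drv end","top",(408,202),.015)]:
    X=pix2w(C[n],*uv,z);print(nm,X.round(4),inv(X).round(1))
np.save("jig.npy",p)
E
python3 fit.py
```

```text
[0.47698596 0.0811869  1.62856428] 93.3098600913825
[[-0.9 -1.6]
 [-0.7  0.5]
 [-0.2 -1.6]
 [ 0.6  0. ]
 [-0.6 -0.2]
 [-0.8 -0.2]
 [-0.3 -1.9]
 [-0.4 -0.3]
 [-2.7 -2.5]]
tab top [0.5786 0.0448 0.07  ] [-42.2 -99.4]
tab [0.5662 0.0472 0.07  ] [-39.1 -87.1]
bar a [ 0.5436 -0.0595  0.052 ] [-144.3  -58.4]
bar b [ 0.4266 -0.0649  0.052 ] [-142.9   58.8]
pad topL [0.5299 0.0902 0.06  ] [  6.  -53.3]
pad b [0.4215 0.083  0.06  ] [ 5.  55.3]
bar sc1 [ 0.4296 -0.0627  0.052 ] [-140.9   55.6]
jar [0.4628 0.1985 0.07  ] [117.9   7.3]
jar s [0.469  0.2012 0.07  ] [120.3   1.1]
tray [ 0.5807 -0.2322  0.035 ] [-318.9  -85.5]
traya [ 0.458  -0.3319  0.035 ] [-411.3   42.8]
drv tip [ 0.6339 -0.0142  0.005 ] [-104.3 -151.2]
drv end [ 0.6567 -0.2111  0.015 ] [-302.2 -162.5]
```

```bash
cat > plan.py <<'E'
import sys
from h import *
p=np.load("jig.npy")
def jw(x,y,z): # jig mm -> world
    c,s=np.cos(p[2]),np.sin(p[2]); return np.array([p[0]+(c*x-s*y)/1000,p[1]+(s*x+c*y)/1000,z/1000])
def wj(X):
    c,s=np.cos(p[2]),np.sin(p[2]);d=X[:2]-p[:2];return np.array([c*d[0]+s*d[1],-s*d[0]+c*d[1],X[2]])*1000
def st():
    o=bot.get_obs();Rm=R.from_quat(o["tool_rot"]).as_matrix()
    yaw=np.degrees(np.arctan2(Rm[1,0],Rm[0,0]))
    F=o["ft_force"];c,s=np.cos(p[2]),np.sin(p[2])
    print("t",round(o["clock"],2),"jig",wj(o["eef_pos"]).round(1),"w",o["eef_pos"].round(4),"yaw",yaw.round(2),"F jig",round(c*F[0]+s*F[1],2),round(-s*F[0]+c*F[1],2),round(F[2],2),"grip",round(o["grip_width"],4))
    return o,Rm
def to(x,y,z,o=None):
    o,Rm=st(); d=Rm.T@(jw(x,y,z)-o["eef_pos"]); print("units",(d/.1).round(3))
if __name__=="__main__":
    if len(sys.argv)>1: to(*map(float,sys.argv[1:4]))
    else: st()
E
python3 plan.py -190 0 255
```

```text
t 0.1 jig [408.4 290.7 255.5] w [0.1632 0.4721 0.2555] yaw 70.93 F jig 0.63 -0.27 0.38 grip 0.0853
units [-4.426  4.966  0.013]
```

Call:
carry_out(moves=[[-0.4,0.5,0,0.09,-1],[-0.8,1,0,0.18,-1],[-0.8,1,0,0.27,-1],[-0.8,1,0,0.36,-1],[-0.8,1,0,0.45,-1],[-0.8,1,0,0.54,-1],[-0.8,1,0,0.63,-1],[-0.8,1,0,0.72,-1],[-0.8,1,0,0.751,-1],[-0.8,1,0,0.751,-1]])

```text
clock: 1.1
eef_pos: [0.2316, 0.364, 0.2559]
tool_rot: [1.0, 0.029, -0.0, 0.0]
ft_force: [-0.4, -0.4, -0.1]
grip_width: 0.0
```

```bash
python3 plan.py -190 0 200
```

```text
t 1.1 jig [296.5 228.7 255.9] w [0.2316 0.364  0.2559] yaw 3.35 F jig -0.37 0.47 -0.09 grip 0.0
units [2.284 4.867 0.562]
```

Call:
carry_out(moves=[[0.25,0.4,0,0,-1],[0.5,0.8,0,0,-1],[0.6,1,0,0,-1]])

```text
clock: 1.4
eef_pos: [0.2983, 0.2658, 0.256]
tool_rot: [1.0, 0.029, 0.0, 0.001]
ft_force: [0.5, 0.2, -0.2]
grip_width: -0.0003
```

Call:
carry_out(moves=[[0.25,0.4,0,0,-1],[0.5,0.8,0,0,-1],[0.6,1,0,0,-1]])

```text
clock: 1.7
eef_pos: [0.3645, 0.1692, 0.2562]
tool_rot: [1.0, 0.028, 0.0, 0.0]
ft_force: [-1.1, 0.3, 0.0]
grip_width: -0.0001
```

Call:
carry_out(moves=[[0.25,0.4,0,0,-1],[0.5,0.8,0,0,-1],[0.6,1,0,0,-1]])

```text
clock: 2.0
eef_pos: [0.4305, 0.0727, 0.2561]
tool_rot: [1.0, 0.028, 0.0, 0.0]
ft_force: [-0.5, 0.5, -0.3]
grip_width: -0.0001
```

Call:
carry_out(moves=[[0.2,0.4,0.2,0,-1],[0.4,0.8,0.4,0,-1],[0.45,1,0.5,0,-1]])

```text
clock: 2.3
eef_pos: [0.4805, -0.0247, 0.2044]
tool_rot: [1.0, 0.028, -0.001, 0.0]
ft_force: [-0.0, 0.3, 0.7]
grip_width: 0.0
```

```bash
python3 plan.py -190 0 110
```

```text
t 2.3 jig [-105.9    2.6  204.4] w [ 0.4805 -0.0247  0.2044] yaw 3.26 F jig 0.3 0.0 0.72 grip 0.0
units [0.028 0.84  0.944]
```

Call:
carry_out(moves=[[0.02,0.4,0.2,0,-1],[0.03,0.8,0.4,0,-1],[0.03,0.88,0.7,0,-1],[0.03,0.88,0.94,0,-1],[0.03,0.88,0.94,0,-1]])

```text
clock: 2.8
eef_pos: [0.4846, -0.1096, 0.1087]
tool_rot: [1.0, 0.029, -0.004, -0.001]
ft_force: [-1.1, -0.4, -0.9]
grip_width: 0.0001
```

```bash
python3 plan.py -190 0 56; python3 - <<'E'
from h import *
crop(imaging.camera("top"),235,200,200,150,4,"pics/t1.png")
im=imaging.camera("scene");crop(im,205,125,240,180,3.3,"pics/s1.png")
E
```

```text
t 2.8 jig [-190.9    3.4  108.7] w [ 0.4846 -0.1096  0.1087] yaw 3.32 F jig -0.31 1.13 -0.93 grip 0.0001
units [ 0.038 -0.007  0.527]
```

View pics/t1.png

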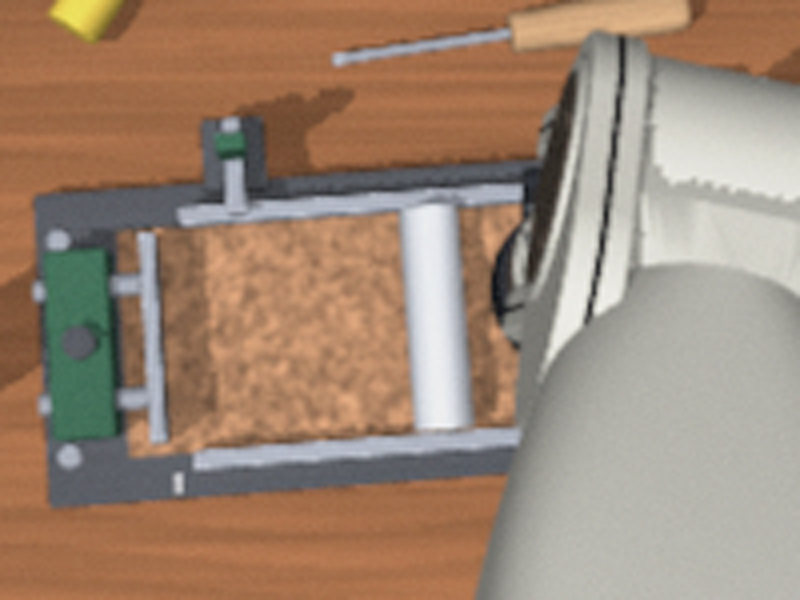

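View pics/s1.png

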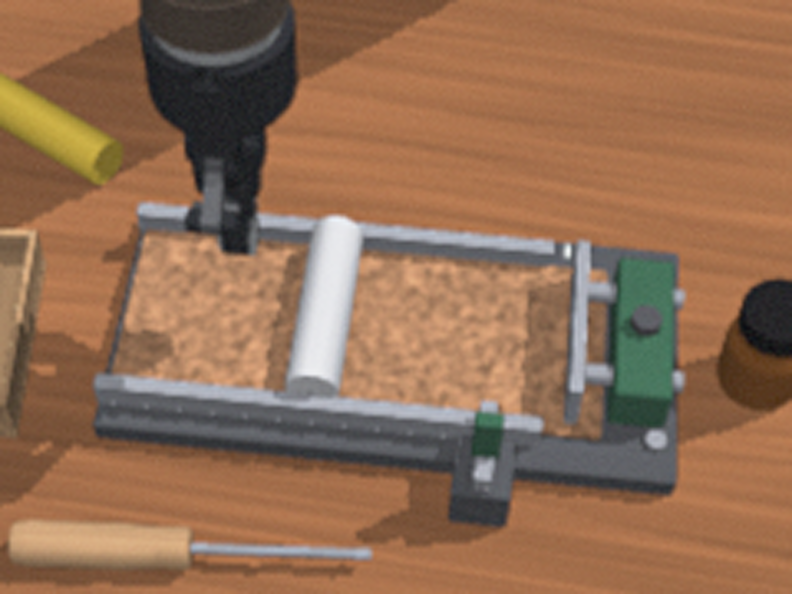

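Call:
carry_out(moves=[[0.03,0,0.15,0,-1],[0.03,0,0.3,0,-1],[0.03,0,0.45,0,-1],[0.03,0,0.53,0,-1],[0.03,0,0.53,0,-1],[0.03,-0.05,0.53,0,-1],[0.03,-0.1,0.53,0,-1],[0.03,-0.13,0.53,0,-1],[0.03,-0.15,0.53,0,-1],[0.03,-0.17,0.53,0,-1],[0.03,-0.19,0.53,0,-1],[0.03,-0.21,0.53,0,-1],[0.03,-0.23,0.53,0,-1],[0.03,-0.25,0.53,0,-1],[0.03,-0.27,0.53,0,-1]])

```text
clock: 4.4
eef_pos: [0.4892, -0.0824, 0.0593]
tool_rot: [1.0, 0.029, 0.0, 0.0]
ft_force: [0.7, -0.6, -0.0]
grip_width: 0.0
```

```bash
python3 plan.py -60 0 55; python3 - <<'E'
from h import *
im=imaging.camera("scene");crop(im,205,125,240,180,3.3,"pics/s2.png")
E
```

```text
t 4.4 jig [-164.    -2.8   59.3] w [ 0.4892 -0.0824  0.0593] yaw 3.34 F jig -0.61 -0.62 -0.04 grip 0.0
units [-0.027 -1.04   0.043]
```

View pics/s2.png

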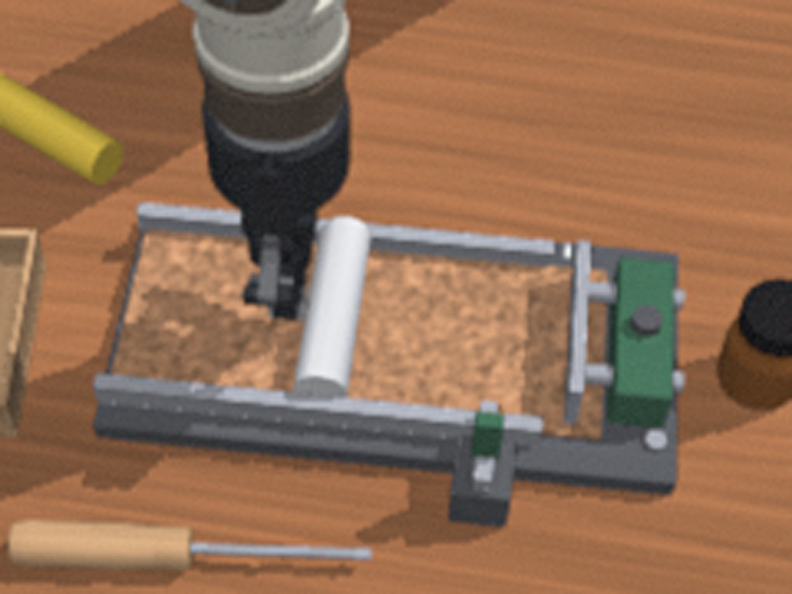

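Call:
carry_out(moves=[[-0.02,-0.01,0.03,0,-1],[-0.03,-0.02,0.06,0,-1],[-0.03,-0.04,0.06,0,-1],[-0.03,-0.06,0.06,0,-1],[-0.03,-0.08,0.06,0,-1],[-0.03,-0.1,0.06,0,-1],[-0.03,-0.12,0.06,0,-1],[-0.03,-0.14,0.06,0,-1],[-0.03,-0.16,0.06,0,-1],[-0.03,-0.18,0.06,0,-1],[-0.03,-0.2,0.06,0,-1],[-0.03,-0.22,0.06,0,-1],[-0.03,-0.24,0.06,0,-1],[-0.03,-0.26,0.06,0,-1],[-0.03,-0.28,0.06,0,-1],[-0.03,-0.3,0.06,0,-1],[-0.03,-0.32,0.06,0,-1],[-0.03,-0.34,0.06,0,-1],[-0.03,-0.36,0.06,0,-1],[-0.03,-0.38,0.06,0,-1]])

```text
clock: 6.45
eef_pos: [0.484, -0.0445, 0.0533]
tool_rot: [1.0, 0.029, 0.0, 0.0]
ft_force: [-0.8, -0.6, -0.5]
grip_width: 0.0001
```

```bash
python3 plan.py -60 0 54; python3 - <<'E'
from h import *
im=imaging.camera("scene");crop(im,205,125,240,180,3.3,"pics/s3.png")
E
```

```text
t 6.45 jig [-125.9    0.3   53.3] w [ 0.484  -0.0445  0.0533] yaw 3.34 F jig -0.52 0.85 -0.51 grip 0.0001
units [ 0.003 -0.659 -0.007]
```

View pics/s3.png

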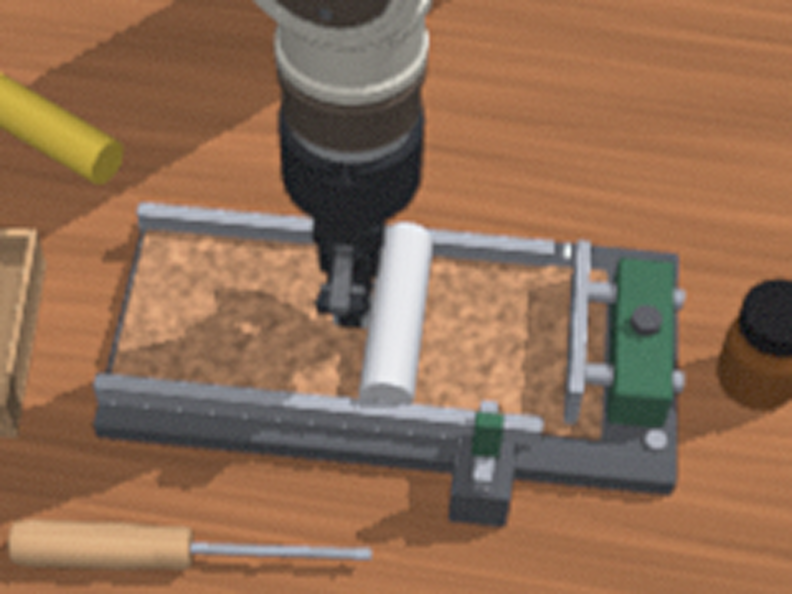

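Call:
carry_out(moves=[[0,-0.02,0,0,-1],[0,-0.05,0,0,-1],[0,-0.08,0,0,-1],[0,-0.11,0,0,-1],[0,-0.14,0,0,-1],[0,-0.17,0,0,-1],[0,-0.2,0,0,-1],[0,-0.23,0,0,-1],[0,-0.26,0,0,-1],[0,-0.29,0,0,-1],[0,-0.32,0,0,-1],[0,-0.35,0,0,-1],[0,-0.38,0,0,-1],[0,-0.41,0,0,-1],[0,-0.44,0,0,-1],[0,-0.47,0,0,-1],[0,-0.5,0,0,-1],[0,-0.53,0,0,-1],[0,-0.56,0,0,-1],[0,-0.59,0,0,-1]])

```text
clock: 8.5
eef_pos: [0.4805, 0.0144, 0.0533]
tool_rot: [1.0, 0.029, -0.0, -0.0]
ft_force: [-0.1, -0.0, -0.1]
grip_width: 0.0003
```

```bash
python3 plan.py -40 0 54; python3 - <<'E'
from h import *
im=imaging.camera("scene");crop(im,265,145,160,120,5,"pics/s4.png")
E
```

```text
t 8.5 jig [-66.8   0.3  53.3] w [0.4805 0.0144 0.0533] yaw 3.34 F jig -0.03 0.06 -0.12 grip 0.0003
units [ 0.003 -0.268 -0.007]
```

View pics/s4.png

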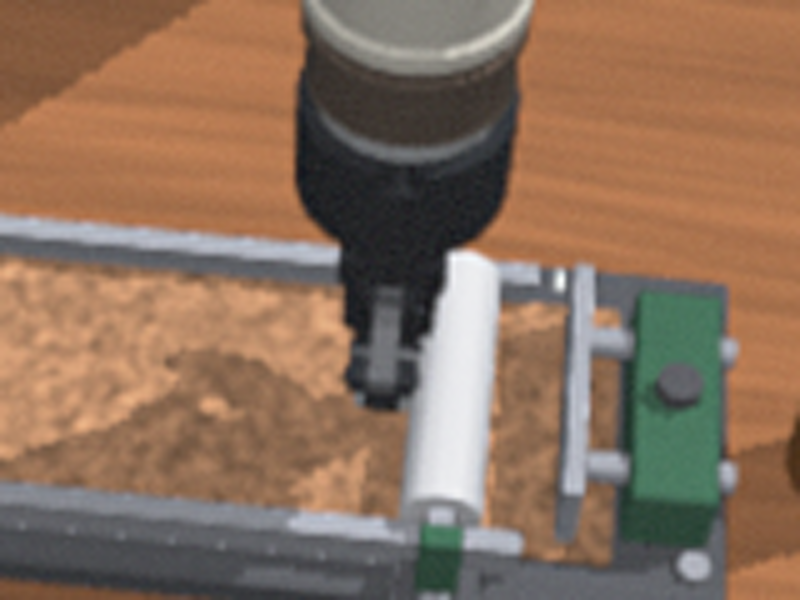

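Call:
carry_out(moves=[[0,-0.02,0,0,-1],[0,-0.04,0,0,-1],[0,-0.06,0,0,-1],[0,-0.08,0,0,-1],[0,-0.1,0,0,-1],[0,-0.12,0,0,-1],[0,-0.14,0,0,-1],[0,-0.16,0,0,-1],[0,-0.18,0,0,-1],[0,-0.195,0,0,-1],[0,-0.205,0,0,-1],[0,-0.215,0,0,-1],[0,-0.225,0,0,-1],[0,-0.235,0,0,-1]])

```text
clock: 9.95
eef_pos: [0.4792, 0.0377, 0.0533]
tool_rot: [1.0, 0.029, -0.0, -0.0]
ft_force: [-0.5, -0.8, -0.2]
grip_width: 0.0001
```

```bash
python3 plan.py -40 0 54; python3 - <<'E'
from h import *
im=imaging.camera("scene");crop(im,315,165,120,90,6,"pics/s5.png")
E
```

```text
t 9.95 jig [-43.5   0.3  53.3] w [0.4792 0.0377 0.0533] yaw 3.34 F jig -0.77 0.54 -0.16 grip 0.0001
units [ 0.003 -0.035 -0.007]
```

View pics/s5.png

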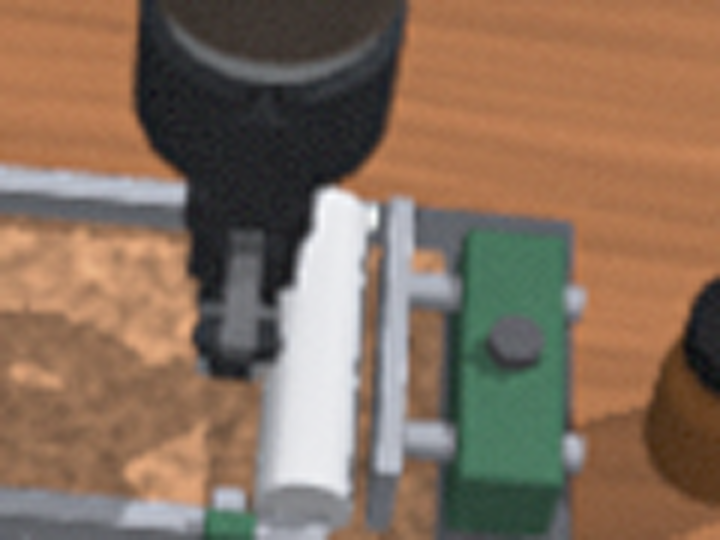

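Call:
carry_out(moves=[[0,-0.005,0,0,-1],[0,-0.01,0,0,-1],[0,-0.015,0,0,-1],[0,-0.02,0,0,-1],[0,-0.025,0,0,-1],[0,-0.03,0,0,-1]])

```text
clock: 10.6
eef_pos: [0.479, 0.0407, 0.0533]
tool_rot: [1.0, 0.029, 0.0, 0.0]
ft_force: [0.3, -0.4, 0.2]
grip_width: -0.0002
```

Call:
carry_out(moves=[[0,-0.004,0,0,-1],[0,-0.008,0,0,-1],[0,-0.01,0,0,-1]])

```text
clock: 10.9
eef_pos: [0.479, 0.0417, 0.0533]
tool_rot: [1.0, 0.029, 0.0, -0.0]
ft_force: [-0.3, 0.3, 0.7]
grip_width: -0.0003
```

```bash
python3 plan.py -40 0 54; python3 - <<'E'
from h import *
im=imaging.camera("scene");crop(im,315,165,120,90,6,"pics/s6.png")
E
```

```text
t 10.9 jig [-39.6   0.3  53.3] w [0.479  0.0417 0.0533] yaw 3.34 F jig 0.29 0.31 0.69 grip -0.0003
units [ 0.003  0.004 -0.007]
```

View pics/s6.png

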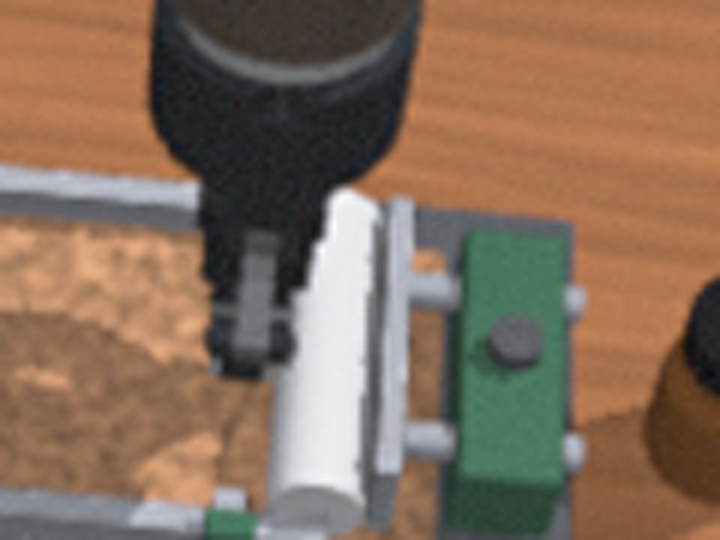

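Nearly touching. I'll advance in small steps from here.

Call:
carry_out(moves=[[0,-0.004,0,0,-1],[0,-0.008,0,0,-1],[0,-0.01,0,0,-1]])

```text
clock: 11.25
eef_pos: [0.4789, 0.0423, 0.0534]
tool_rot: [1.0, 0.029, 0.0, 0.0]
ft_force: [0.3, -1.9, 1.7]
grip_width: 0.0001
```

Call:
carry_out(moves=[[0,-0.004,0,0,-1],[0,-0.008,0,0,-1],[0,-0.01,0,0,-1]])

```text
clock: 11.55
eef_pos: [0.479, 0.0429, 0.0534]
tool_rot: [1.0, 0.029, 0.0, 0.001]
ft_force: [0.4, -4.3, 0.4]
grip_width: 0.0003
```

Call:
carry_out(moves=[[0,-0.003,0,0,-1],[0,-0.006,0,0,-1],[0,-0.009,0,0,-1],[0,-0.01,0,0,-1],[0,-0.01,0,0,-1]])

```text
clock: 12.05
eef_pos: [0.4789, 0.0434, 0.0534]
tool_rot: [1.0, 0.029, 0.0, 0.001]
ft_force: [-0.3, -7.3, 0.8]
grip_width: 0.0004
```

```bash
python3 plan.py; python3 - <<'E'
from h import *
im=imaging.camera("scene");crop(im,315,165,120,90,6,"pics/s7.png")
E
python3 plan.py
```

```text
t 12.05 jig [-37.9   0.3  53.4] w [0.4789 0.0434 0.0534] yaw 3.29 F jig -7.3 0.73 0.83 grip 0.0004
t 12.1 jig [-37.9   0.2  53.4] w [0.479  0.0434 0.0534] yaw 3.28 F jig -6.0 -0.21 0.81 grip -0.0001
```

View pics/s7.png

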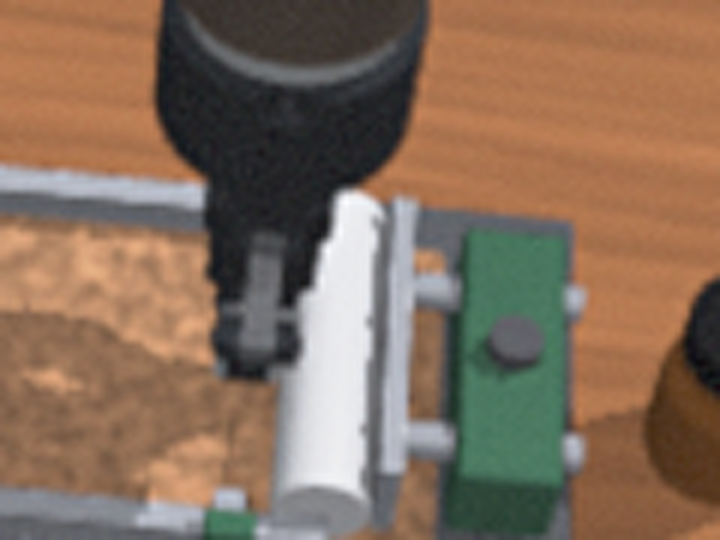

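Call:
carry_out(moves=[[0,-0.002,0,0,-1],[0,-0.004,0,0,-1],[0,-0.004,0,0,-1],[0,-0.004,0,0,-1],[0,-0.004,0,0,-1],[0,-0.004,0,0,-1]])

```text
clock: 12.7
eef_pos: [0.4789, 0.0435, 0.0534]
tool_rot: [1.0, 0.029, 0.0, 0.002]
ft_force: [1.2, -7.0, 1.8]
grip_width: 0.0002
```

Call:
carry_out(moves=[[0,0,0,0,-1],[0,0.003,0,0,-1],[0,0.006,0,0,-1],[0,0.009,0,0,-1],[0,0.012,0,0,-1],[0,0.015,0,0,-1],[0,0.018,0,0,-1],[0,0.021,0,0,-1],[0,0.024,0,0,-1],[0,0.027,0,0,-1],[0,0.03,0,0,-1],[0,0.033,0,0,-1],[0,0.036,0,0,-1],[0,0.04,0,0,-1],[0,0.05,0,0,-1],[0,0.07,0,0,-1],[0,0.1,0,0,-1],[0,0.15,0,0,-1],[0,0.18,0,0,-1]])

```text
clock: 14.6
eef_pos: [0.4798, 0.0265, 0.0533]
tool_rot: [1.0, 0.029, -0.0, 0.0]
ft_force: [0.7, 0.5, 0.4]
grip_width: 0.0001
```

```bash
python3 plan.py -41 -140 160; python3 - <<'E'
from h import *
im=imaging.camera("scene");crop(im,315,165,120,90,6,"pics/s8.png")
E
```

```text
t 14.6 jig [-54.7   0.3  53.3] w [0.4798 0.0265 0.0533] yaw 3.32 F jig 0.46 -0.75 0.43 grip 0.0001
units [ 1.403 -0.137 -1.067]
```

View pics/s8.png

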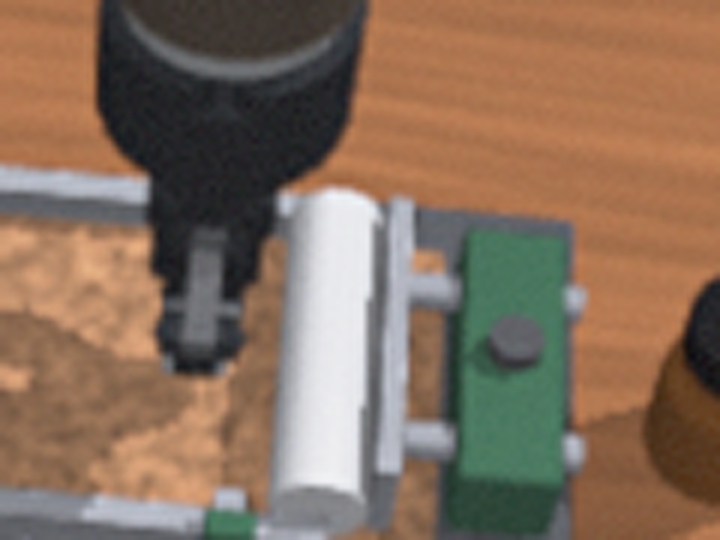

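Call:
carry_out(moves=[[0,0.03,-0.3,0,-1],[0,0.03,-0.7,0,-1],[0.2,0,-1,0,-1],[0.6,-0.06,-1,0,-1],[1,-0.137,-1,0,-1],[1,-0.137,-1,0,-1]])

```text
clock: 15.25
eef_pos: [0.5834, 0.0475, 0.1528]
tool_rot: [1.0, 0.029, 0.002, -0.0]
ft_force: [-0.6, 0.3, -0.7]
grip_width: 0.0001
```

Call:
carry_out(moves=[[0.2,0,0,0,-1],[0.38,0,0,0,-1],[0.38,0,0,0,-1]])

```text
clock: 15.55
eef_pos: [0.6178, 0.0486, 0.1527]
tool_rot: [1.0, 0.029, 0.0, -0.0]
ft_force: [-1.2, 1.2, 0.1]
grip_width: -0.0
```

```bash
python3 plan.py -41 -138 75; python3 - <<'E'
from h import *
im=imaging.camera("scene");crop(im,295,165,160,120,5,"pics/s9.png")
print(imaging.camera_model("wrist"))
cv2.imwrite("pics/w9.png",imaging.camera("wrist")[:,:,::-1])
crop(imaging.camera("top"),235,200,160,120,5,"pics/t9.png")
E
```

```text
t 15.55 jig [ -40.6 -138.7  152.7] w [0.6178 0.0486 0.1527] yaw 3.33 F jig 1.3 1.08 0.06 grip -0.0
units [-0.008  0.004  0.777]
{'fovy': 65.70444714816928, 'cx': 314.7534341511436, 'cy': 239.53722555480522, 'eye': array([0.61218407, 0.11997357, 0.26957513]), 'rotation': array([-0.14367999, -0.00317741,  0.02873718,  0.98920177])}
```

View pics/s9.png

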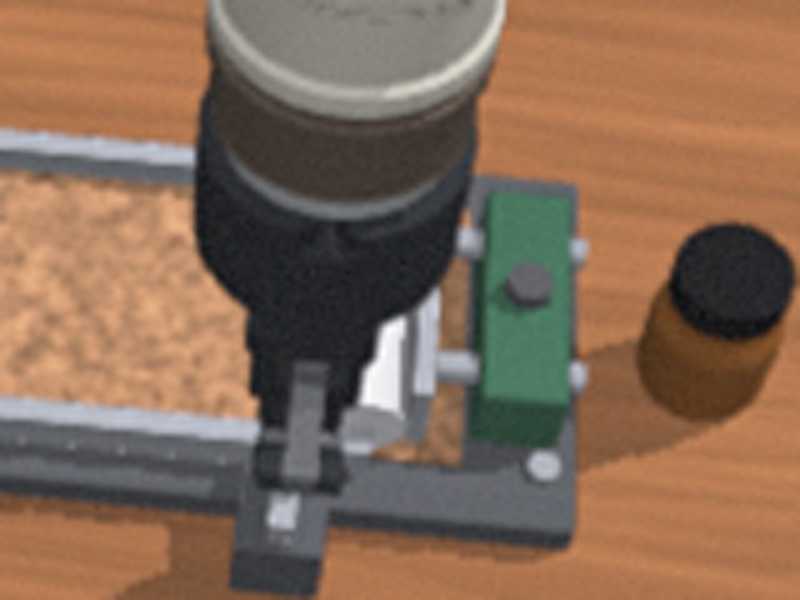

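View pics/w9.png

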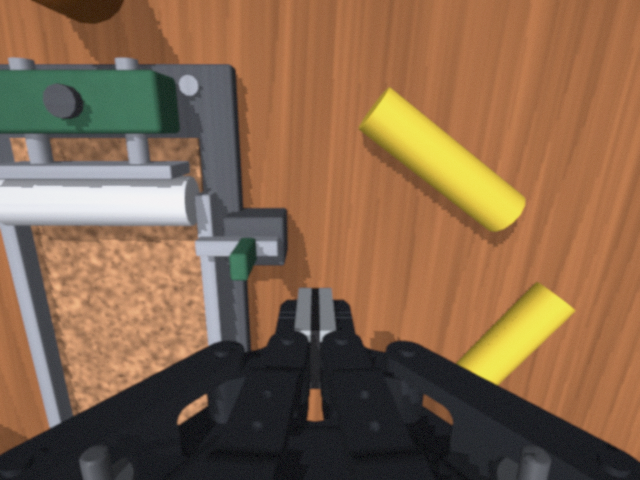

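View pics/t9.png

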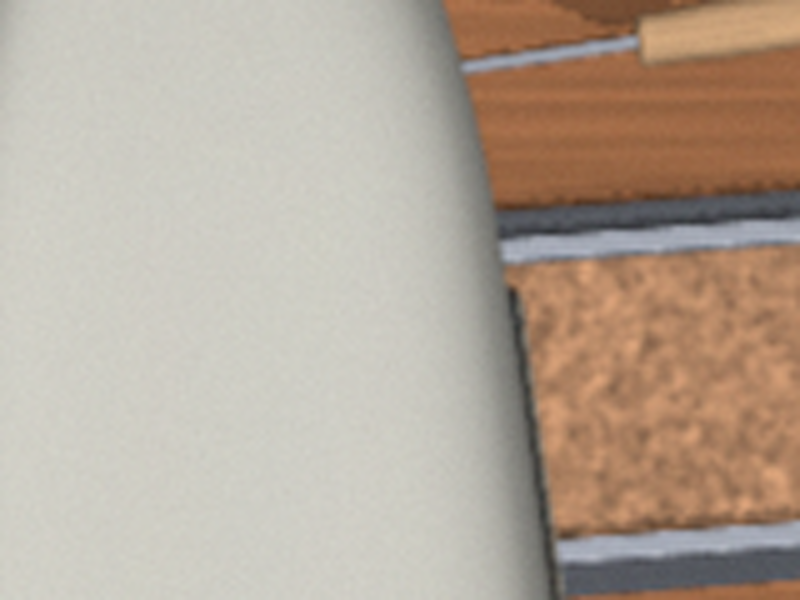

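```bash
python3 - <<'E'
from plan import *
c=cam("wrist");st()
for nm,q in [("tab top -x +y",(-49,-93,70)),("tab top -x -y",(-49,-103,70)),("top +x -y",(-33,-103,70)),("foot +x -y",(-33,-103,36)),("tongue tip+",(-36,-64,36)),("tongue tail -",(-46,-116,36)),("board corner",(70,-85,18)),("tip",(-41,-138.7,127))]:
    print(nm,w2pix(c,jw(*q)).round(0))
for u,v in [(232,278),(247,278)]: print(wj(pix2w(c,u,v,.07)))
E
python3 - <<'E'
import cv2
im=cv2.imread("pics/w9.png");cv2.imwrite("pics/w9c.png",cv2.resize(im[180:300,170:330],None,fx=5,fy=5,interpolation=cv2.INTER_CUBIC))
E
```

```text
t 15.7 jig [ -40.6 -136.4  152.9] w [0.6155 0.0485 0.1529] yaw 3.33 F jig -0.24 0.17 0.05 grip 0.0
tab top -x +y [241. 274.]
tab top -x -y [258. 274.]
top +x -y [257. 247.]
foot +x -y [265. 232.]
tongue tip+ [205. 236.]
tongue tail - [285. 250.]
board corner [233.  64.]
tip [321. 307.]
[-51.59929551 -87.86606103  70.        ]
[-51.58914538 -96.55460075  70.        ]
```

View pics/w9c.png

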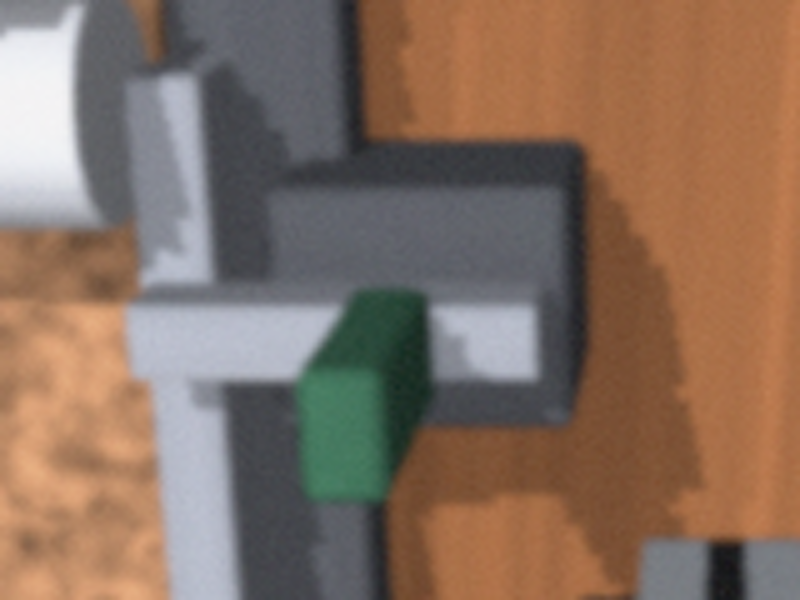

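Call:
carry_out(moves=[[0,0.02,0.3,0,-1],[0,0.02,0.6,0,-1],[0,0.02,0.77,0,-1],[0,0.02,0.77,0,-1],[0,0.02,0.77,0,-1]])

```text
clock: 16.2
eef_pos: [0.6162, 0.0467, 0.0767]
tool_rot: [1.0, 0.029, -0.0, 0.0]
ft_force: [0.8, -0.0, -0.3]
grip_width: 0.0001
```

```bash
python3 plan.py -43 -118 75; python3 - <<'E'
from h import *
im=imaging.camera("scene");crop(im,295,165,160,120,5,"pics/s10.png")
cv2.imwrite("pics/w10.png",imaging.camera("wrist")[:,:,::-1])
E
python3 plan.py
```

```text
t 16.2 jig [ -42.5 -137.    76.7] w [0.6162 0.0467 0.0767] yaw 3.34 F jig -0.06 -0.78 -0.3 grip 0.0001
units [-0.19   0.005  0.017]
t 16.3 jig [ -42.4 -138.5   78.1] w [0.6177 0.0468 0.0781] yaw 3.34 F jig 0.24 -0.47 -0.23 grip 0.0006
```

View pics/s10.png

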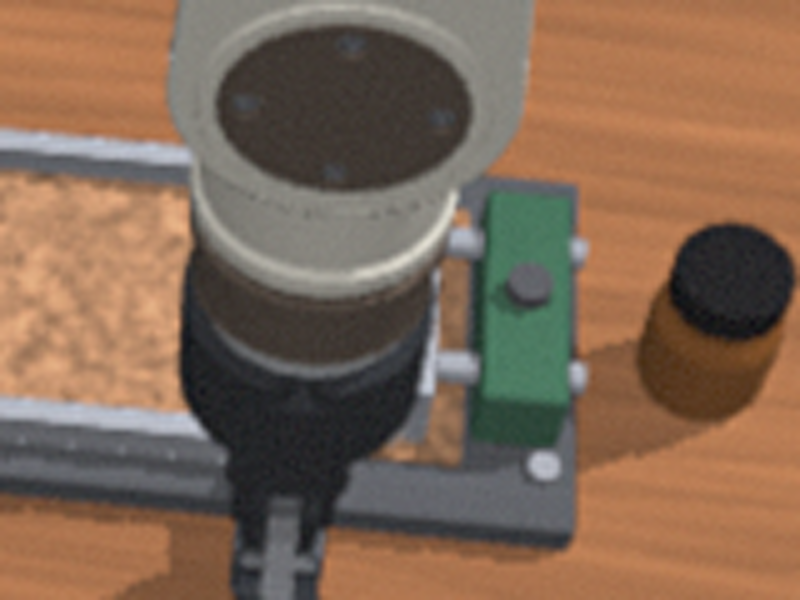

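View pics/w10.png

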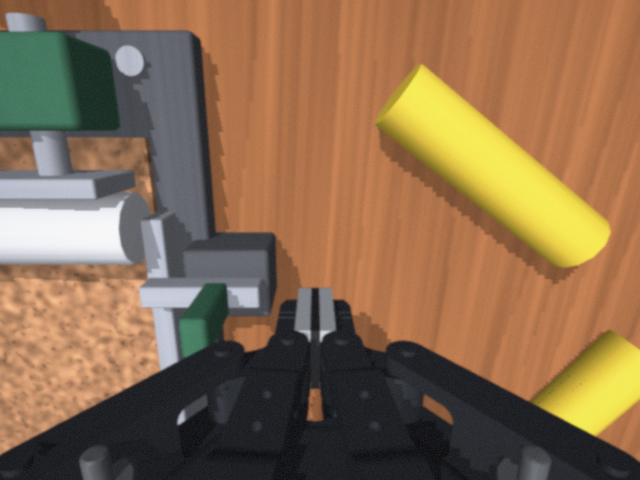

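Call:
carry_out(moves=[[-0.03,0,0.03,0,-1],[-0.06,0,0.03,0,-1],[-0.09,0,0.03,0,-1],[-0.12,0,0.03,0,-1],[-0.15,0,0.03,0,-1],[-0.18,0,0.03,0,-1],[-0.2,0,0.03,0,-1],[-0.22,0,0.03,0,-1],[-0.24,0,0.03,0,-1],[-0.26,0,0.03,0,-1],[-0.28,0,0.03,0,-1],[-0.3,0,0.03,0,-1]])

```text
clock: 17.5
eef_pos: [0.5874, 0.0451, 0.0734]
tool_rot: [1.0, 0.029, 0.001, -0.0]
ft_force: [3.2, 0.4, -1.4]
grip_width: -0.0004
```

```bash
python3 plan.py -43 -86 75; python3 - <<'E'
from h import *
cv2.imwrite("pics/w11.png",imaging.camera("wrist")[:,:,::-1])
E
python3 plan.py
```

```text
t 17.5 jig [ -42.4 -108.1   73.4] w [0.5874 0.0451 0.0734] yaw 3.34 F jig 0.18 -3.18 -1.37 grip -0.0004
units [-0.221  0.006 -0.016]
t 17.55 jig [ -42.4 -107.6   73.4] w [0.5869 0.045  0.0734] yaw 3.34 F jig 0.27 -2.65 -1.02 grip -0.0003
```

View pics/w11.png

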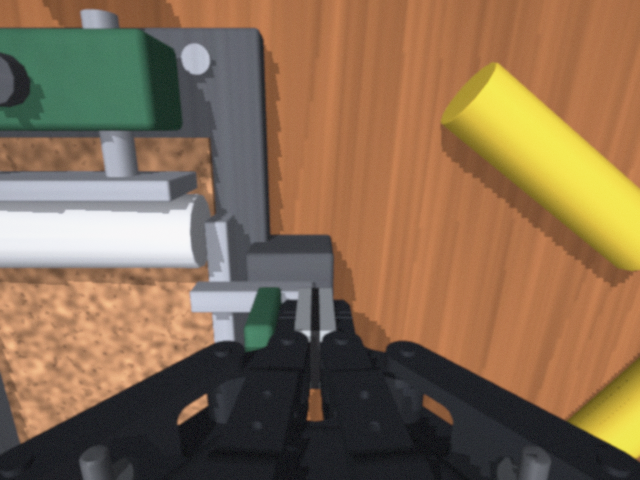

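Call:
carry_out(moves=[[-0.02,0,0,0,-1],[-0.04,0,0,0,-1],[-0.06,0,0,0,-1],[-0.08,0,0,0,-1],[-0.1,0,0,0,-1],[-0.12,0,0,0,-1],[-0.14,0,0,0,-1],[-0.16,0,0,0,-1],[-0.18,0,0,0,-1],[-0.2,0,0,0,-1],[-0.22,0,0,0,-1],[-0.24,0,0,0,-1],[-0.26,0,0,0,-1]])

```text
clock: 18.85
eef_pos: [0.5655, 0.0438, 0.0738]
tool_rot: [1.0, 0.029, 0.005, -0.0]
ft_force: [18.2, 0.5, -12.6]
grip_width: -0.0001
```

```bash
python3 plan.py -43 -80 75; python3 - <<'E'
from h import *
cv2.imwrite("pics/w12.png",imaging.camera("wrist")[:,:,::-1])
E
python3 plan.py
```

```text
t 18.85 jig [-42.4 -86.2  73.8] w [0.5655 0.0438 0.0738] yaw 3.34 F jig -0.5 -18.22 -12.58 grip -0.0001
units [-0.062  0.006 -0.013]
t 18.9 jig [-42.4 -86.3  73.8] w [0.5656 0.0438 0.0738] yaw 3.34 F jig 0.29 -14.69 -10.86 grip 0.0
```

View pics/w12.png

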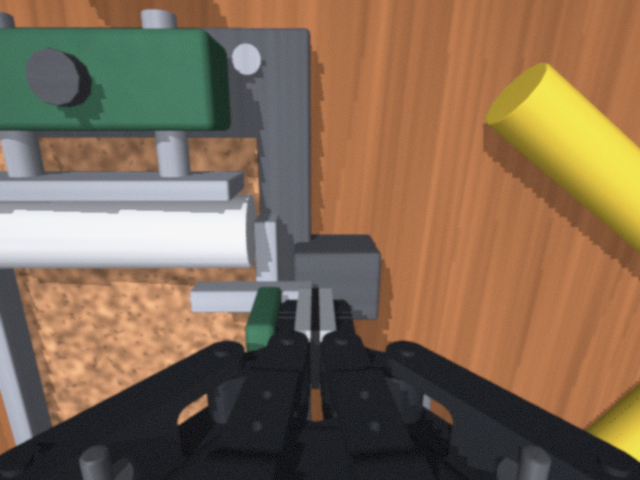

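```bash
python3 - <<'E'
from plan import *
im=imaging.camera("wrist");c=cam("wrist");o,_=st()
crop(im,170,220,160,120,5,"pics/w13.png")
import pickle;pickle.dump((c,o["eef_pos"]),open("c13.pkl","wb"))
for u,v in [(192,283),(192,310)]: print(wj(pix2w(c,u,v,.038)).round(1))
for q in [(70,-85,18),(-36,-32,38),(-46,-32,38),(-36,-60,34)]:print(q,w2pix(c,jw(*q)).round(1))
# static estimate from w10: shift camera by eef difference
m,f,Rm=c
E
python3 - <<'E'
import cv2
im=cv2.imread("pics/w10.png");cv2.imwrite("pics/w10c.png",cv2.resize(im[220:340,120:280],None,fx=5,fy=5,interpolation=cv2.INTER_CUBIC))
E
```

```text
t 18.95 jig [-42.4 -86.3  73.8] w [0.5656 0.0438 0.0738] yaw 3.34 F jig 0.27 -13.58 -9.58 grip -0.0001
[-36.1 -31.8  38. ]
[-49.3 -30.6  38. ]
(70, -85, 18) [311.5  26.4]
(-36, -32, 38) [192.3 282.7]
(-46, -32, 38) [194.4 303.3]
(-36, -60, 34) [257. 279.]
```

View pics/w13.png

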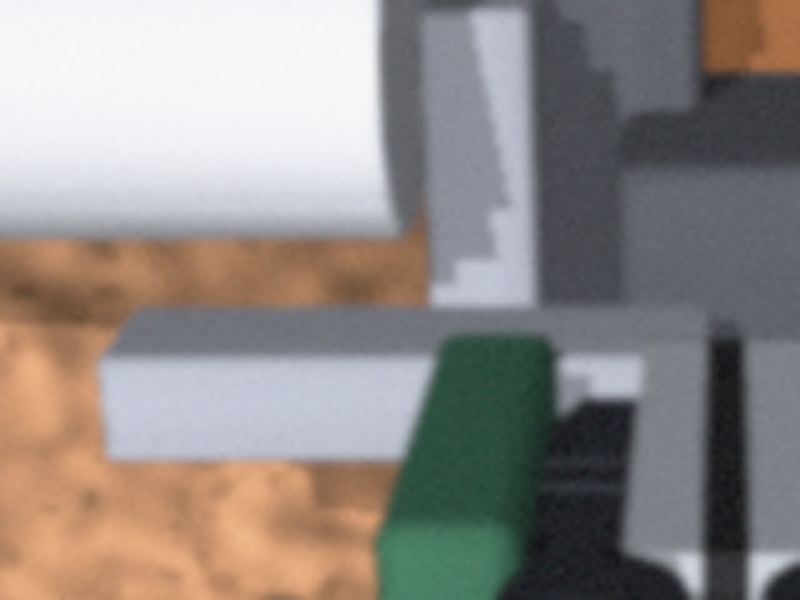

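View pics/w10c.png

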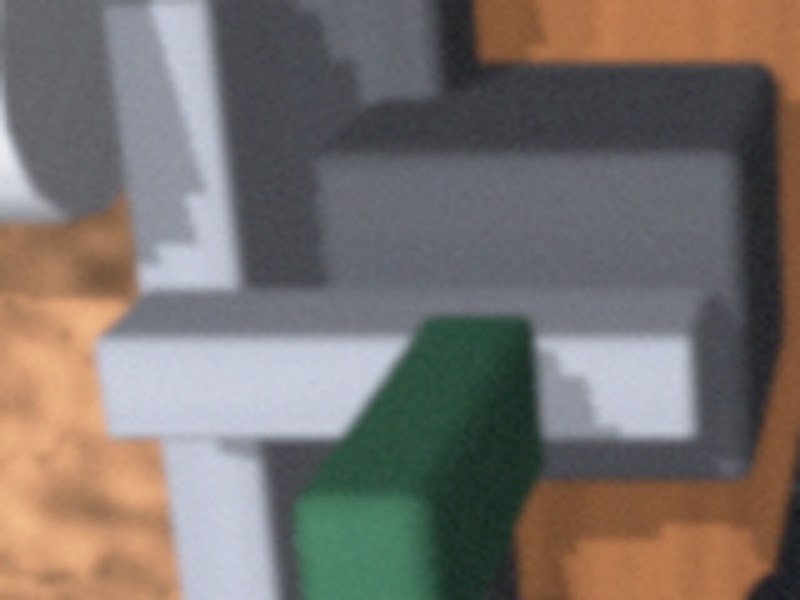

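Call:
carry_out(moves=[[-0.01,0,0.01,0,-1],[-0.02,0,0.01,0,-1],[-0.02,0,0.01,0,-1],[-0.02,0,0.01,0,-1]])

```text
clock: 19.35
eef_pos: [0.5656, 0.0438, 0.0738]
tool_rot: [1.0, 0.029, 0.007, -0.0]
ft_force: [17.0, 0.7, -8.3]
grip_width: -0.0
```

```bash
python3 plan.py
```

```text
t 19.35 jig [-42.4 -86.3  73.8] w [0.5656 0.0438 0.0738] yaw 3.33 F jig -0.29 -17.01 -8.33 grip -0.0
```

Call:
carry_out(moves=[[0.03,0,0,0,-1],[0.06,0,0,0,-1],[0.1,0,0,0,-1],[0.2,0,0,0,-1],[0.4,0,0,0,-1],[0.6,0,0,0,-1],[0.6,0,-0.4,0,-1],[0.6,0,-0.8,0,-1],[0.6,0,-0.8,0,-1],[0.6,0,-0.8,0,-1]])

```text
clock: 20.35
eef_pos: [0.6183, 0.0469, 0.153]
tool_rot: [1.0, 0.029, -0.0, 0.0]
ft_force: [-1.0, 0.7, -0.5]
grip_width: 0.0001
```

```bash
python3 - <<'E'
from plan import *
im=imaging.camera("wrist");c=cam("wrist");o,_=st()
crop(im,150,180,160,120,5,"pics/w14.png");cv2.imwrite("pics/w14f.png",im[:,:,::-1])
o,_=st()
E
```

```text
t 20.4 jig [ -42.4 -138.2  151.5] w [0.6174 0.0468 0.1515] yaw 3.34 F jig 0.82 0.27 -0.67 grip -0.0001
t 20.4 jig [ -42.4 -138.2  151.5] w [0.6174 0.0468 0.1515] yaw 3.34 F jig 0.82 0.27 -0.67 grip -0.0001
```

View pics/w14f.png

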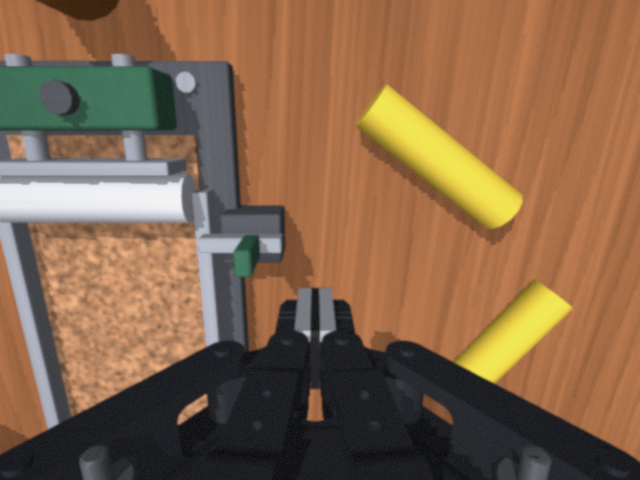

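View pics/w14.png

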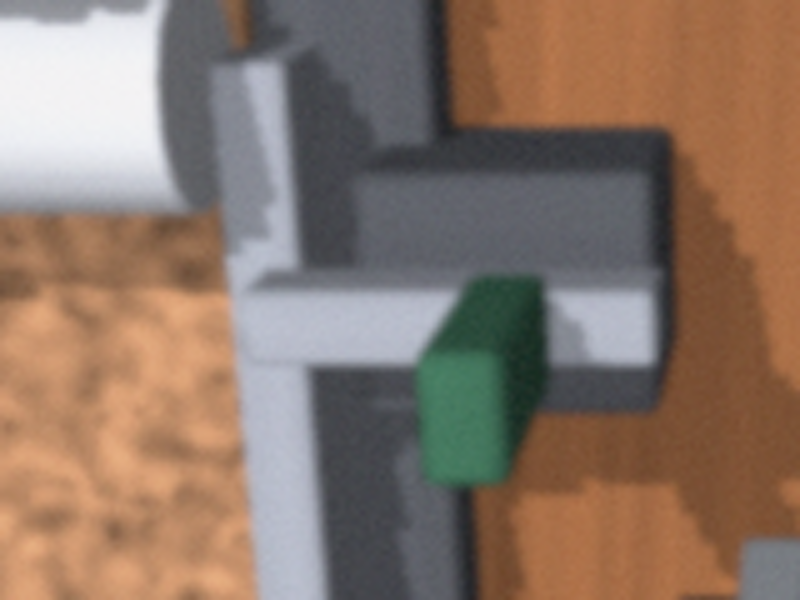

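The keeper has come back out. The closed finger linkage probably hooked the tab as I retreated sideways. I'll push again with the tips higher, then lift straight up instead of retreating sideways.

Call:
carry_out(moves=[[0.12,0,0.1,0,-1],[0.12,0,0.4,0,-1],[0.12,0,0.66,0,-1],[0.12,0,0.66,0,-1],[0.12,0,0.66,0,-1],[0.12,0,0.66,0,-1]])

```text
clock: 21.0
eef_pos: [0.6313, 0.0477, 0.0872]
tool_rot: [1.0, 0.029, 0.0, -0.0]
ft_force: [0.2, -0.1, 1.3]
grip_width: -0.0001
```

```bash
python3 plan.py -43 -120 86; python3 - <<'E'
from h import *
im=imaging.camera("scene");crop(im,295,165,160,120,5,"pics/s15.png")
cv2.imwrite("pics/w15.png",imaging.camera("wrist")[:,:,::-1])
E
python3 plan.py -43 -120 86
```

```text
t 21.0 jig [ -42.4 -152.1   87.2] w [0.6313 0.0477 0.0872] yaw 3.34 F jig -0.08 -0.18 1.3 grip -0.0001
units [-0.321  0.006  0.012]
t 21.1 jig [ -42.4 -152.7   88. ] w [0.6318 0.0477 0.088 ] yaw 3.34 F jig -0.18 0.53 -0.14 grip 0.0001
units [-0.327  0.006  0.019]
```

View pics/w15.png

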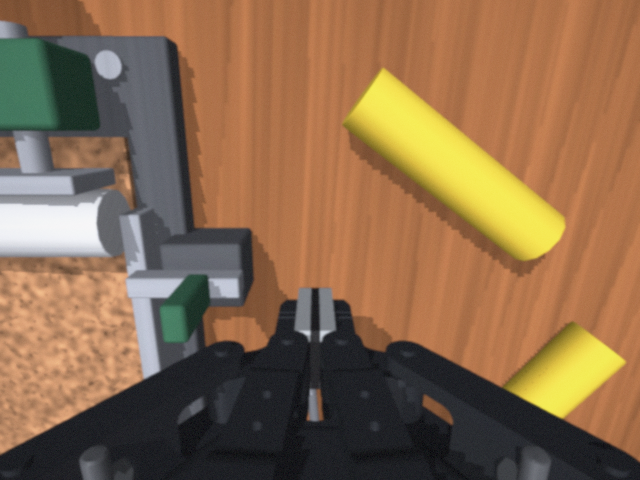

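Call:
carry_out(moves=[[-0.05,0,0.03,0,-1],[-0.1,0,0.03,0,-1],[-0.15,0,0.03,0,-1],[-0.2,0,0.03,0,-1],[-0.25,0,0.03,0,-1],[-0.28,0,0.03,0,-1],[-0.3,0,0.03,0,-1],[-0.32,0,0.03,0,-1],[-0.34,0,0.03,0,-1],[-0.36,0,0.03,0,-1],[-0.38,0,0.03,0,-1],[-0.4,0,0.03,0,-1]])

```text
clock: 22.3
eef_pos: [0.5915, 0.0453, 0.0834]
tool_rot: [1.0, 0.029, 0.001, -0.0]
ft_force: [4.3, 1.1, -1.4]
grip_width: 0.0003
```

```bash
python3 plan.py -43 -86 85; python3 - <<'E'
from h import *
cv2.imwrite("pics/w16.png",imaging.camera("wrist")[:,:,::-1])
E
```

```text
t 22.3 jig [ -42.4 -112.2   83.4] w [0.5915 0.0453 0.0834] yaw 3.34 F jig 0.84 -4.34 -1.45 grip 0.0003
units [-0.262  0.006 -0.016]
```

View pics/w16.png

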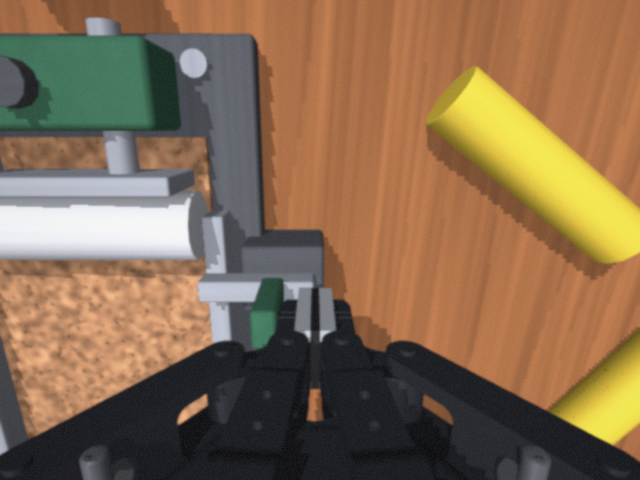

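Call:
carry_out(moves=[[-0.02,0,0,0,-1],[-0.04,0,0,0,-1],[-0.06,0,0,0,-1],[-0.08,0,0,0,-1],[-0.1,0,0,0,-1],[-0.12,0,0,0,-1],[-0.14,0,0,0,-1],[-0.16,0,0,0,-1],[-0.18,0,0,0,-1],[-0.2,0,0,0,-1],[-0.22,0,0,0,-1],[-0.24,0,0,0,-1],[-0.25,0,0,0,-1],[-0.26,0,0,0,-1],[-0.27,0,0,0,-1]])

```text
clock: 23.85
eef_pos: [0.5655, 0.0438, 0.0835]
tool_rot: [1.0, 0.029, 0.002, -0.0]
ft_force: [8.3, 1.1, -5.4]
grip_width: -0.0004
```

```bash
python3 plan.py -43 -86 85
```

```text
t 23.85 jig [-42.4 -86.2  83.5] w [0.5655 0.0438 0.0835] yaw 3.34 F jig 0.6 -8.31 -5.44 grip -0.0004
units [-0.002  0.006 -0.015]
```

Call:
carry_out(moves=[[-0.01,0,0,0,-1],[-0.01,0,0,0,-1],[-0.01,0,0,0,-1],[-0.01,0,0,0,-1]])

```text
clock: 24.25
eef_pos: [0.5655, 0.0438, 0.0836]
tool_rot: [1.0, 0.029, 0.002, -0.0]
ft_force: [8.5, -0.2, -5.1]
grip_width: -0.0001
```

Call:
carry_out(moves=[[0.01,0,0,0,-1],[0.02,0,0,0,-1],[0.03,0,0,0,-1],[0.035,0,0,0,-1],[0.035,0,0,0,-1]])

```text
clock: 24.75
eef_pos: [0.5657, 0.0438, 0.0832]
tool_rot: [1.0, 0.029, -0.001, 0.0]
ft_force: [0.2, 0.8, 0.4]
grip_width: 0.0001
```

```bash
python3 plan.py -43 -86 85;python3 - <<'E'
from h import *
cv2.imwrite("pics/w17.png",imaging.camera("wrist")[:,:,::-1])
E
```

```text
t 24.75 jig [-42.4 -86.4  83.2] w [0.5657 0.0438 0.0832] yaw 3.34 F jig 0.78 -0.27 0.41 grip 0.0001
units [-0.004  0.006 -0.018]
```

View pics/w17.png

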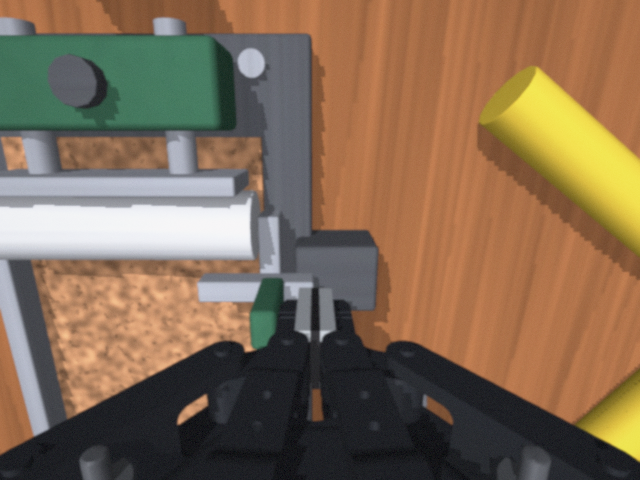

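Call:
carry_out(moves=[[0.005,0,0,0,-1],[0.008,0,-0.03,0,-1],[0.008,0,-0.08,0,-1],[0.008,0,-0.14,0,-1],[0.008,0,-0.2,0,-1],[0.008,0,-0.3,0,-1],[0.008,0,-0.4,0,-1],[0.008,0,-0.6,0,-1],[0.008,0,-0.8,0,-1],[0.008,0,-0.8,0,-1]])

```text
clock: 25.8
eef_pos: [0.5695, 0.0441, 0.1673]
tool_rot: [1.0, 0.029, 0.004, -0.0]
ft_force: [0.3, -0.2, -0.7]
grip_width: -0.0002
```

```bash
python3 plan.py;python3 - <<'E'
from h import *
cv2.imwrite("pics/w18.png",imaging.camera("wrist")[:,:,::-1])
E
```

```text
t 25.8 jig [-42.4 -90.2 167.3] w [0.5695 0.0441 0.1673] yaw 3.34 F jig -0.2 -0.27 -0.71 grip -0.0002
```

View pics/w18.png

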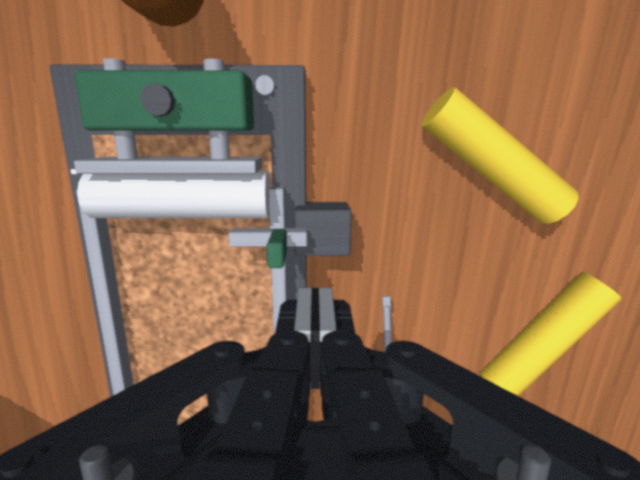

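Call:
carry_out(moves=[[0,0,-0.3,0,-1],[0,0.3,-0.6,0,-1],[0,0.7,-0.6,0,-1],[0,1,-0.6,0,-1]])

```text
clock: 26.25
eef_pos: [0.5734, -0.0574, 0.2239]
tool_rot: [1.0, 0.029, 0.001, 0.0]
ft_force: [0.9, 0.1, -0.7]
grip_width: -0.0
```

Call:
carry_out(moves=[[-0.2,0.4,0,0,-1],[-0.5,0.8,0,0,-1],[-0.5,1,0,0,-1],[-0.5,1,0,0,-1],[-0.5,1,0,0,-1]])

```text
clock: 26.75
eef_pos: [0.5286, -0.1587, 0.2226]
tool_rot: [1.0, 0.029, -0.001, -0.0]
ft_force: [-0.1, 0.1, -0.5]
grip_width: 0.0001
```

```bash
python3 - <<'E'
from plan import *
st()
a=imaging.camera("top");b=imaging.camera("scene")
crop(a,235,220,120,90,6,"pics/t20.png");crop(b,305,165,120,110,5.4,"pics/s20.png")
cv2.imwrite("pics/t20f.png",a[:,:,::-1])
E
```

```text
t 26.75 jig [-242.5  -37.7  222.6] w [ 0.5286 -0.1587  0.2226] yaw 3.28 F jig 0.12 0.05 -0.48 grip 0.0001
```

View pics/t20.png

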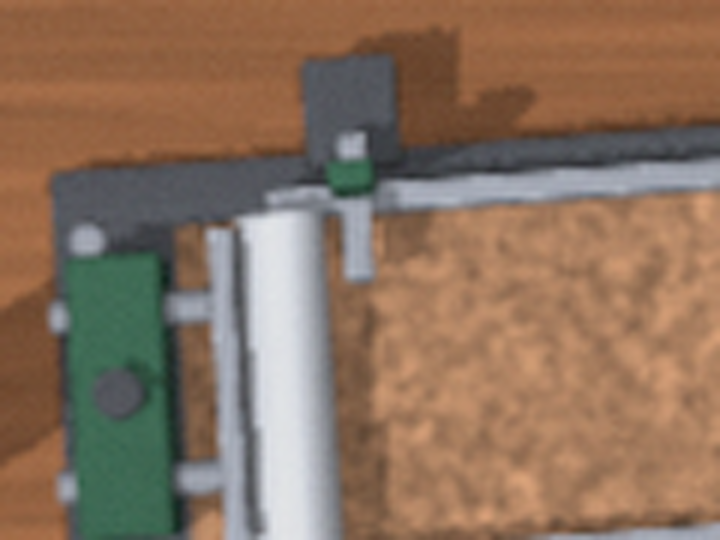

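View pics/s20.png

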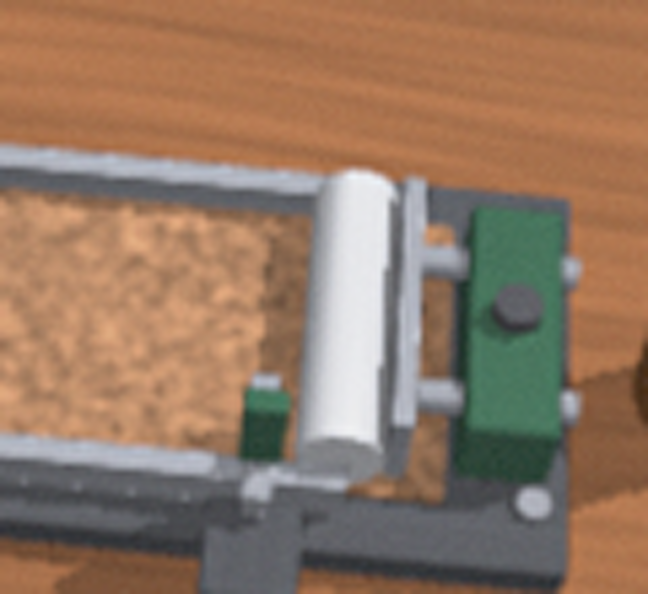

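View pics/t20f.png

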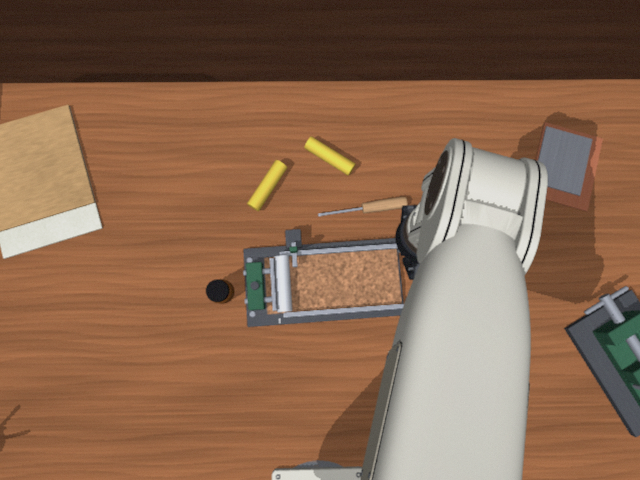

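```bash
python3 - <<'E'
from plan import *
c=cam("top")
P=lambda u,v:(235+u/6,220+v/6)
for nm,uv,z in [("tongue tip",P(358,280),.041),("tongue tail",P(351,132),.041),("bar end c",P(278,211),.052),("board corner",P(50,173),.018),("fence inner",P(350,205),.034)]:
    print(nm,wj(pix2w(c,*uv,z)).round(1))
E
```

```text
tongue tip [-40.9 -33.8  41. ]
tongue tail [-41.9 -86.9  41. ]
bar end c [-14.8 -59.1  52. ]
board corner [ 68.8 -83.1  18. ]
fence inner [-39.6 -61.6  34. ]
```

```bash
python3 - <<'E'
import cv2
for n in("w14f","w18","w9"):
    im=cv2.imread(f"pics/{n}.png");x=150 if n!="w18" else 200
    cv2.imwrite(f"pics/{n}_z.png",cv2.resize(im[50:290,x:x+180],None,fx=4,fy=4,interpolation=cv2.INTER_CUBIC)[400:])
E
```

```text
(no output)
```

View pics/w14f_z.png

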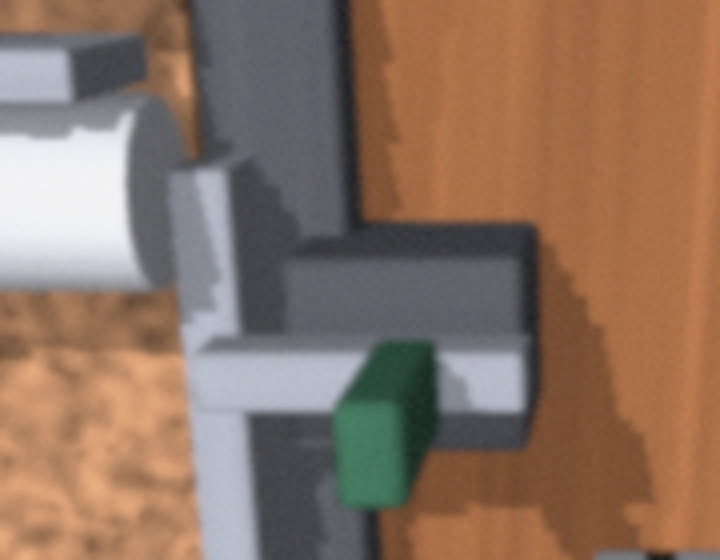

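View pics/w18_z.png

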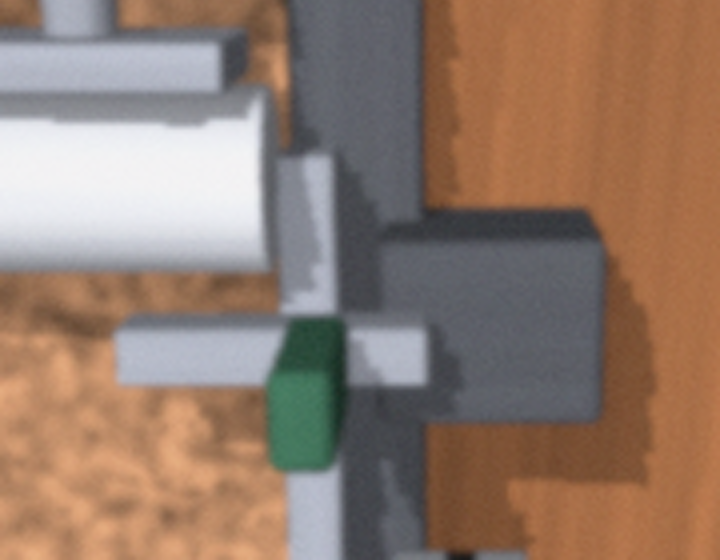

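```bash
python3 - <<'E'
from workcell import order
print(order.job_done())
E
```

```text
the job is handed in; nothing more can be done
None
```

The bar is against the stop with the keeper pushed in behind it. I handed the job in at about 27 s, and no verdict is reported.

**Bar:** I rolled it along the bed at 20–30 mm/s with the closed fingertips, pressed it on the pad and backed off slowly. The press force settled at about 7 N at the wrist, a little under the 8 N asked for. No reading went above 7.3 N, but I only saw the force at the end of each move. The bar lies flat and straight by eye, with its centre about 15 mm before the mark, inside the 21.5 mm limit.

**Keeper:** My first push reached its end stop, but moving the gripper sideways away pulled the keeper back out, probably hooked on the finger linkage. I pushed it in again with the tips higher, eased the force to zero and lifted straight up. It stopped at the same place both times.

**Last checks:**
- **Keeper travel:** the wrist pictures, which I trust most, give 31 ± 1 mm; at least 28.5 mm is needed. The overhead view disagreed. It gave about 24 to 28 mm from where the keeper started, and it may have started about 3 mm in.
- **Other objects:** the jar and screwdriver are where they were in the overhead picture. The arm hid the tray in the last picture, so I did not check it, but I worked well clear of it.
- **Arm:** it ended well clear of the jig, touching nothing, with the wrist force near zero.

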